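# Short spin in the microcentrifuge

## Task

Give the tubes in the microcentrifuge a short spin, using only the closed fingers: push its half-open lid down until the catch snaps and it stays shut, then press the raised half of the power rocker so that it tips over to on, then press the long bar-shaped short-spin key fully down. The short spin runs only while that key is held, so finish with the key still held down. Do not press either key too early, leave the round key (timed run) alone, do not lift or shove the machine, and leave the things standing round it undisturbed.

Things in the scene. Friction and masses are not known exactly. Their poses are not given: they have to be found in the camera images.
- centrifuge: Grey-white bench microcentrifuge, 250 mm deep (x) by 190 wide (y), about 4 kg, loose on rubber feet. Origin: centre of its underside, on the worktop; +x to its back (hinge), +y to its left seen from the front. Rear deck 105 mm high; in front (x -128 to -62 mm) a key panel sloping 0.24 rad, 86 mm high in front, 103 behind. On it from left (+y): rocker, round key, bar key.
- lid (a joint): Lid angle in rad: 0 shut, grows as its front rises; half open at the start (0.5 to 0.78). Stiff hinge, weak lifting spring. In the last 10 mm of the front edge's travel the lid rides over a sprung roller catch (8 to 10 N downward at the front edge), snaps below 0.02 and stays; if not snapped it springs up again.
- lid_front (a point): Point on the lid's outer (upper) face, middle line, 7 mm behind the front edge of its white frame (34 mm deep, 190 wide; clear window behind). It is 165 mm from the hinge axis along the lid and 16 mm above the lid's hinge plane. Lid shut: 123 mm above the worktop, at x = -46 mm of the machine. To close, push this face down from above along its arc.
- lid_hinge_axis (a point): Middle of the lid's hinge axis at the back of the deck, 107 mm above the worktop; the axis runs along the machine's y. The lid's outer face lies 16 mm above the axis when shut.
- rocker (a joint): Power rocker tilt in rad: 0 off, 0.4 on. It tips sideways about the panel's slope line and snaps over past 0.2; about 4 N on the raised half.
- rocker_raised_half (a point): Top of the rocker half that stands proud when off: the left half (+y), 14 mm left of the pivot; the whole rocker is 26 mm (up the slope) by 44 mm, set in a black frame. Off: about 9 mm above the panel; on: about 3 mm. Moves with the rocker.
- bar_key (a joint): Travel of the bar-shaped short-spin key in m: 0 released, 0.005 fully down, square to the sloping panel; springs back; about 1 N to start and 5.6 N fully down.
- bar_key_top (a point): Centre of the top of the bar key (38 mm across by 16 mm up the slope, rounded edges, stands 8 mm above the panel), at the right end of the panel. Moves with the key.
- round_key (a joint): Travel of the round key (timed run, not wanted) in m: 0 released, 0.005 fully down.
- round_key_top (a point): Centre of the top of the round key (18 mm across, stands 8 mm above the panel), 58 mm left of the bar key and 66 mm right of the rocker. To be left alone.
- specimen_jar: Bystander left of the machine: white-lidded jar, 56 mm across, 72 mm high; origin at the centre of its underside.
- petri_1: Bystander left of the machine: lidded flat dish, 61 mm across, 15 mm high; origin at the centre of its underside.
- onion: Bystander right of the machine: onion, 60 mm across, 71 mm high; origin at the centre of its underside.
- dropper_bottle: Bystander right of the machine: bottle with rubber bulb, 33 mm across, 100 mm high; origin at the centre of its underside.
- objective_case: Bystander right of the machine: small screw pot, 33 mm across, 49 mm high; origin at the centre of its underside.

How it is judged (in metres and radians):
On the way, in this order (a step that is already met when the one before it is completed fails the run):
1. the lid is pushed down and snapped shut (value of joint lid below 0.02 rad), for 0.2 s.
2. the power rocker is tipped to on (value of joint rocker above 0.3 rad), for 0.2 s.
3. the bar key is held down for a second (value of joint bar_key above 0.0035 m), for 1 s.
At the end, for the whole second after the job is handed in: The lid is shut on its catch (angle below 0.02), the rocker is on (above 0.3), the fingers still hold the bar key at least 3.5 of its 5 mm down, the round key is up, and the machine stands still within 30 mm of where it was (value of joint lid below 0.02 rad and value of joint rocker above 0.3 rad and value of joint bar_key above 0.0035 m and contact force between the fingers and centrifuge above 1 N and value of joint round_key below 0.002 m and linear speed of centrifuge below 0.02 m/s and distance of centrifuge from where it was at the start of the episode below 0.03 m); the arm keeps its last pose, push and grip.
It fails at once if the power or the bar key is pressed before the lid is shut, or the bar key before the power is on ((value of joint bar_key above 0.002 m and value of joint rocker below 0.2 rad) or ((value of joint bar_key above 0.002 m or value of joint rocker above 0.25 rad) and value of joint lid above 0.03 rad)).
It fails at once if the round key is pressed (value of joint round_key above 0.002 m).
It fails at once if the lid is lifted wide open (value of joint lid above 0.95 rad).
It fails at once if the machine is lifted, tipped or shoved more than 30 mm (distance of centrifuge from where it was at the start of the episode above 0.03 m or height (world z) of centrifuge above 0.015 m or angle between centrifuge's own z axis and vertical above 0.12 rad).
It fails at once if something standing round the machine is moved more than 30 mm, knocked over or lifted (distance of any of specimen_jar, petri_1, onion, dropper_bottle, objective_case from where it was at the start of the episode above 0.03 m or height (world z) of any of specimen_jar, petri_1, onion, dropper_bottle, objective_case above 0.02 m or angle between any of specimen_jar, petri_1, onion, dropper_bottle, objective_case's own z axis and vertical above 0.6 rad).
It also fails if it takes over 48 s, if anything falls off the work surface, if the arm or the gripper's body presses on something with over 40 N, if the wrist force passes 120 N, or if a joint passes its speed limit or range.

## Robot

A 7-joint arm with a two-finger parallel gripper is mounted at the origin on a cart in front of the work surface, level with it; the furniture and walls round the work are solid. World frame = base frame: x ahead of the robot, y to its left, z up, the work surface at z = 0. Lengths are in m, angles in degrees, forces in N, time in s.
With the tool pointing down it reaches from about 0.425 to 0.95 m from the base axis. Payload 4.7 kg.
Tool frame: the origin (TCP) lies at the very end of the fingers, on their centre line; the grasp point (between the pads) lies 19 mm behind it; z points along the fingers, y is the line along which they close (so a half turn about z gives the same grasp; the last joint's range is limited). The gripper opens to 87 mm and grips with 3 to 60 N. Pads are 19 mm wide; open, the fingers measure 117 mm over their backs; the gripper's body (75 mm by 190 mm) begins 51 mm behind the grasp point.
Start: joints at [69.104, 26.849, -2.785, 87.806, 1.381, 65.374, -4.715], TCP at [0.222, -0.637, 0.223] pointing down, gripper open.
Joint ranges: [-148.3, 148.3], [-19.14, 114.17], [-79.39, 73.82], [5.75, 140.21], [-59.74, 239.74], [12.07, 113.84], [-152.46, 152.46]. Speed limits (degrees/s): [147.25, 147.25, 180, 180, 180, 180, 180].

## Interface

Orientations are given as [roll, pitch, yaw] about the fixed x, y, z axes, in that order (R = Rz(yaw) Ry(pitch) Rx(roll)).
In Python, from station import ctrl, vision gives the robot as it stands.
- The arm moves only by the tool drive_tool, never from a script. Its argument "moves" is a list of rows, each a list of 7 numbers: the opening, from 0 (shut) to 1 (fully open), then the shift along the tool's x, y, z in mm, then the turn, a rotation vector about the tool's x, y, z in degrees. A call has 1 to 12 rows; each row is the pose to reach, as a shift and turn from the pose commanded when the call began, along the tool's axes at that moment; what a row does not reach only later rows make up. A row lasts 1/12 s, in which the tool goes at most 41.7 mm and 7.16 degrees, less where a joint would pass 70% of its speed; a pose out of reach is approached as far as the arm can. A call with a gripper value outside its range is refused whole. The fingers move at their own pace and stop on an object; the grip force is fixed at half the most. Time passes only in rows, so rows that repeat a pose let the fingers close. It gives the time, the measured TCP pose, the force, the opening and the grip force at its end, in the units of the state.
- ctrl.sense(): the state, without advancing time (a new reading comes with each control period).
- vision.snapshot(name): name is "scene" or "top"; returns a dict with "image" (420x560x3 uint8, red, green, blue), "z_map" (420x560 float32, m along the optical axis (not along the pixel's ray), 0 where there is no reading), "K" (3x3 intrinsics, pixels), "k1" (the pictures are not rectified: a ray, as slopes to the right and down, at radius r is drawn at 1 + k1 r^2 times it, then the intrinsics apply), "rvec" (rotation vector, rad) and "tvec" (3), from world to camera coordinates, as OpenCV has them. Camera axes: x right, y down, z forward; pixel columns grow to the right and rows downward; lengths in m; the calibration is good to about 2 mm. A picture is of the moment at which its call begins.
- ctrl.hand_in(): hands the job in; it is judged then, once.
The state is a dict: "time_s": time; "qpos": joint angles; "qvel": joint speeds; "effort": joint torques, N m; "eef_pos": TCP position; "eef_rot": TCP orientation; "wrist_force": force on the tool from outside, world axes, zero at the start; "wrist_torque": the same for the moment, N m; "width": opening from 0.0 (shut) to 1.0 (fully open); "finger_force": force on a finger pad.
Only numpy, scipy, OpenCV 4.12 (cv2) and the standard library are available. Lean on these libraries where they do the work, as an engineer would, in place of code of your own. Each camera call takes 0.05 s, during which the arm holds its last target. There are 200 camera calls.

## Working session

There is one attempt and no reset: what is moved stays moved. The work goes in short steps, Python scripts to look and compute and a tool call to move; the robot and the scene stay as the last step left them, time stands still between calls to the robot, and variables do not carry over. Pictures are saved under pics/ and viewed, at most 10 in all, crops included, and the job is handed in when it is done.

Besides the shell and the picture viewer there is one more tool, called after "Emit:" as name(argument=value, ...) on one line, values as JSON. drive_tool: Moves the arm, as the interface text tells. Its arguments: {"type":"object","properties":{"moves":{"type":"array","items":{"type":"array","items":{"type":"number"}}}},"required":["moves"]}

```bash
mkdir -p pics
cat > h.py <<'E'
import numpy as np, cv2
from station import ctrl, vision
from scipy.spatial.transform import Rotation as Ro
def snap(n):
    s=vision.snapshot(n); 
    return s
def pts(s):
    h,w=s['z_map'].shape; u,v=np.meshgrid(np.arange(w),np.arange(h))
    d=np.array([s['k1'],0,0,0,0],float)
    n=cv2.undistortPoints(np.stack([u,v],-1).reshape(-1,1,2).astype(np.float64),s['K'],d).reshape(h,w,2)
    z=s['z_map'][...,None]; c=np.concatenate([n*z,z],-1)
    R=cv2.Rodrigues(np.array(s['rvec'],float))[0]
    P=(c-np.array(s['tvec']).ravel())@R
    P[s['z_map']==0]=np.nan
    return P
E
python3 - <<'E'
from h import *
for n in('scene','top'):
    s=snap(n); cv2.imwrite(f'pics/{n}0.png',s['image'][...,::-1]); np.savez(f'{n}0.npz',P=pts(s),**s)
    R=cv2.Rodrigues(np.array(s['rvec'],float))[0]; print(n,-R.T@np.array(s['tvec']).ravel(),s['k1'],s['K'][0])
st=ctrl.sense(); print({k:np.round(v,3) for k,v in st.items()})
E
```

```text
scene [ 0.11321783 -0.33596168  0.62390095] 0.021277926101160877 [417.6017314    0.         280.84864535]
top [0.54906877 0.09311581 1.08793303] -0.12248138874841569 [498.61741413   0.         272.40329906]
{'time_s': np.float64(0.1), 'qpos': array([69.104, 26.891, -2.786, 87.867,  1.381, 65.375, -4.716]), 'qvel': array([-0.081, -0.087,  0.076, -0.247,  0.015, -0.035, -0.021]), 'effort': array([ 0.0000e+00, -5.0917e+01, -8.2000e-02, -2.3683e+01, -6.2000e-02,
        3.4000e-02,  0.0000e+00]), 'eef_pos': array([ 0.222, -0.637,  0.222]), 'eef_rot': array([-1.7990e+02,  3.0000e-03,  1.9242e+01]), 'wrist_force': array([0.525, 0.048, 0.179]), 'wrist_torque': array([ 0.045, -0.078,  0.023]), 'finger_force': np.float64(0.0), 'width': np.float64(1.001)}
```

View pics/scene0.png

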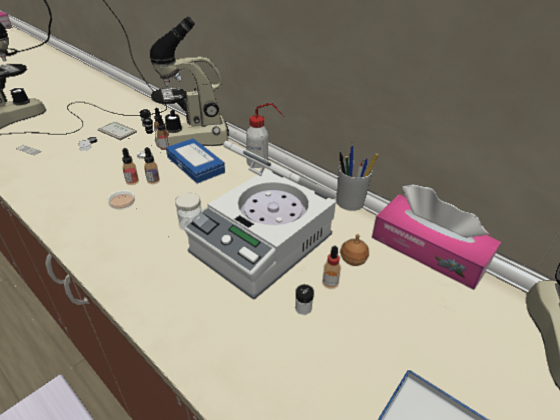

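View pics/top0.png

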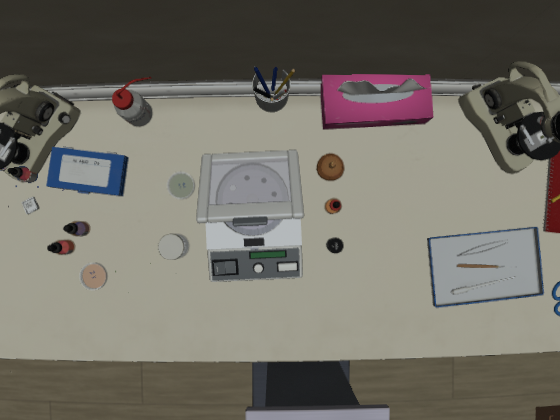

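The top view shows the machine with the rocker at about (225,267), the round key at (258,268), the bar key at (288,267) and the lid frame spanning (198..302, 150..222). The jar at (172,246) is to its left, and the onion, dropper and pot are to its right.

Run:
```python
from h import *
a=np.load('top0.npz');P=a['P'];im=a['image']
for n,(u,v) in dict(rockL=(218,267),rockR=(232,267),rnd=(258,268),bar=(288,267),panelmid=(273,272),jar=(172,246),pot=(335,245),drop=(333,206),onion=(330,167),deck=(230,236),lidL=(206,190),lidR=(296,190),lidF=(225,213),lidB=(250,155)).items(): print(n,np.round(np.nanmedian(P[v-1:v+2,u-1:u+2].reshape(-1,3),0),4))
for u in(225,280):
  for v in range(146,286,4): print(u,v,np.round(P[v,u],3),im[v,u])
cv2.imwrite('pics/topc.png',cv2.resize(im[140:290,190:350,::-1],None,fx=5,fy=4,interpolation=cv2.INTER_CUBIC)[:600])
# key masks, sub-pixel centroids
hsv=cv2.cvtColor(im,cv2.COLOR_RGB2GRAY)
sub=hsv[250:282,206:304]
print(sub[17,::2])
m=(sub>150).astype(np.uint8)
n,l,st,c=cv2.connectedComponentsWithStats(m)
for i in range(1,n):
  if st[i,4]>15: print(st[i]+[206,250,0,0,0],c[i]+[206,250])
```

```text
rockL [0.4757 0.2041 0.1013]
rockR [0.4752 0.1767 0.0971]
rnd [0.4729 0.1249 0.1008]
bar [0.4742 0.0656 0.1006]
panelmid [0.4638 0.0953 0.0912]
jar [0.5172 0.3015 0.0716]
pot [ 0.5146 -0.0345  0.0488]
drop [ 0.5946 -0.0277  0.0816]
onion [ 0.6774 -0.0262  0.0547]
deck [0.5368 0.1793 0.1047]
lidL [0.6218 0.215  0.187 ]
lidR [0.6191 0.052  0.1937]
lidF [0.5783 0.1771 0.2242]
lidB [0.6934 0.137  0.1295]
225 146 [ 0.734  0.198 -0.004] [160 158 144]
225 150 [ 0.725  0.198 -0.004] [160 158 144]
225 154 [0.696 0.186 0.126] [145 147 143]
225 158 [0.688 0.185 0.132] [153 156 153]
225 162 [0.679 0.185 0.136] [137 138 140]
225 166 [0.67  0.184 0.147] [151 153 157]
225 170 [0.663 0.184 0.147] [151 153 156]
225 174 [0.653 0.183 0.162] [128 129 132]
225 178 [0.645 0.182 0.165] [126 127 131]
225 182 [0.638 0.182 0.169] [135 136 141]
225 186 [0.629 0.181 0.179] [137 138 143]
225 190 [0.622 0.181 0.183] [140 141 146]
225 194 [0.614 0.18  0.189] [141 142 148]
225 198 [0.606 0.18  0.195] [141 142 148]
225 202 [0.599 0.179 0.201] [142 142 148]
225 206 [0.591 0.178 0.209] [141 143 139]
225 210 [0.584 0.1
[... 2000 characters left out ...]
37 38]
280 266 [0.476 0.081 0.102] [178 181 177]
280 270 [0.468 0.081 0.1  ] [151 154 149]
280 274 [0.46  0.081 0.091] [80 84 86]
280 278 [0.451 0.081 0.087] [129 131 126]
280 282 [ 0.434  0.081 -0.003] [160 158 144]
[157 112 158  47  75  99  82  78  77  80  85  85  84  84  84  19  65  84
  84  84  84  84  84  65 114 178 178 178 113  72  84  84  84  83  84  80
 107 177 177 177 177 177 176 176 176 145  60 160 118]
[206 250   4  32  69] [206.75362319 269.        ]
[209 250  20  10  29] [215.55172414 251.55172414]
[300 250   1  27  27] [300. 263.]
[231 250  73  32 195] [280.54871795 277.2974359 ]
[254 265   8   7  46] [257.91304348 268.        ]
[279 264  17   7 105] [286.81904762 266.6       ]
```

View pics/topc.png

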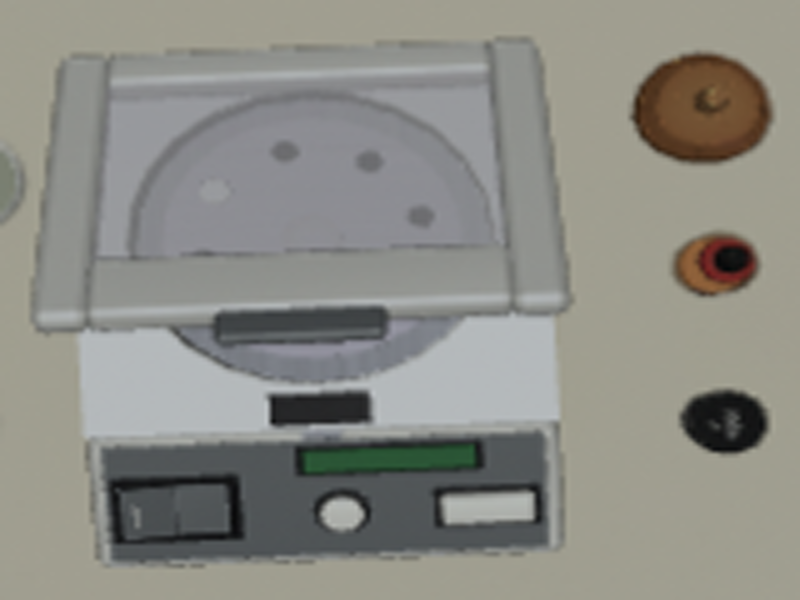

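The crop confirms the lid is half open at about 0.7 rad. The machine yaw is about +2.4°. From the left come the rocker (225,267), round key (258,268) and bar key (287,267).

```bash
cat >> h.py <<'E'
def tgt(xyz,pitch=0,yaw=2.4,roll=180):
    s=ctrl.sense(); p=np.array(s['eef_pos']); R=Ro.from_euler('xyz',s['eef_rot'],degrees=True)
    T=Ro.from_euler('xyz',[roll,pitch,yaw],degrees=True)
    return np.round(R.inv().apply(np.array(xyz)-p)*1000,1), np.round((R.inv()*T).as_rotvec(degrees=True),2)
def show():
    s=ctrl.sense(); print(round(float(s['time_s']),2),np.round(s['eef_pos'],4),np.round(s['eef_rot'],2),'F',np.round(s['wrist_force'],1),'w',np.round(s['width'],3),'q',np.round(s['qpos'],0))
def ray(s,u,v,z):
    n=cv2.undistortPoints(np.array([[[u,v]]],float),s['K'],np.array([s['k1'],0,0,0,0],float)).ravel()
    R=cv2.Rodrigues(np.array(s['rvec'],float))[0]; c=-R.T@np.array(s['tvec']).ravel(); d=R.T@np.array([*n,1]); return c+d*(z-c[2])/d[2]
E
python3 - <<'E'
from h import *
a=np.load('top0.npz')
for n,u,v,z in[('bar',286.9,266.8,.1015),('rnd',257.9,268,.1015),('rockframe L',212,268,.095),('rockframe R',238,267,.095),('frontL',211.5,280.7,.083),('frontR',301.5,277,.083)]: print(n,np.round(ray(a,u,v,z),4))
# lid left/right rails + front edge fit
P=a['P']; q=np.concatenate([P[160:214,203:208].reshape(-1,3),P[160:212,293:298].reshape(-1,3)]); q=q[(q[:,2]>.11)]
A=np.c_[q[:,:2],np.ones(len(q))]; c=np.linalg.lstsq(A,q[:,2],rcond=None)[0]; r=q[:,2]-A@c; k=abs(r)<.008; c=np.linalg.lstsq(A[k],q[k,2],rcond=None)[0]
print('plane',c,'angle',np.arctan(np.hypot(*c[:2])),'yaw',np.degrees(np.arctan2(-c[1],-c[0])))
print(tgt([.555,.11,.32]))
E
```

```text
bar [0.4746 0.0677 0.1015]
rnd [0.473  0.125  0.1015]
rockframe L [0.4734 0.2167 0.095 ]
rockframe R [0.4749 0.1648 0.095 ]
frontL [0.4469 0.2195 0.083 ]
frontR [0.4523 0.0381 0.083 ]
plane [-0.82640172 -0.03053126  0.70654542] angle 0.6909684296921604 yaw 2.1158200785151315
(array([ 560.2, -595.6,  -97.4]), array([-0.1 ,  0.02, 16.84]))
```

Emit:
drive_tool(moves=[[0, 0, 0, -97, 0, 0, 0], [0, 0, 0, -97, 0, 0, 0], [0, 0, 0, -97, 0, 0, 0], [0, 560, -596, -97, 0, 0, 17], [0, 560, -596, -97, 0, 0, 17], [0, 560, -596, -97, 0, 0, 17], [0, 560, -596, -97, 0, 0, 17], [0, 560, -596, -97, 0, 0, 17], [0, 560, -596, -97, 0, 0, 17], [0, 560, -596, -97, 0, 0, 17], [0, 560, -596, -97, 0, 0, 17], [0, 560, -596, -97, 0, 0, 17]])

```text
time_s: 1.1
eef_pos: [0.375, -0.2925, 0.3194]
eef_rot: [180.0, 0.0, 2.2]
wrist_force: [1.1, -0.5, -0.7]
width: 0.174
finger_force: 0.0
```

Run:
```python
from h import *
show(); print(tgt([.573,.1325,.30],0,2))
```

```text
1.1 [ 0.375  -0.2925  0.3194] [1.7999e+02 1.0000e-02 2.2300e+00] F [ 1.1 -0.5 -0.7] w 0.174 q [ 44.   4. -12. 106.   1.  70. -56.]
(array([ 214.4, -417. ,   19.3]), array([0.01, 0.01, 0.23]))
```

Emit:
drive_tool(moves=[[0, 214, -417, 19, 0, 0, 0], [0, 214, -417, 19, 0, 0, 0], [0, 214, -417, 19, 0, 0, 0], [0, 214, -417, 19, 0, 0, 0], [0, 214, -417, 19, 0, 0, 0], [0, 214, -417, 19, 0, 0, 0], [0, 214, -417, 19, 0, 0, 0], [0, 214, -417, 19, 0, 0, 0], [0, 214, -417, 19, 0, 0, 0], [0, 214, -417, 19, 0, 0, 0], [0, 214, -417, 19, 0, 0, 0], [0, 214, -417, 19, 0, 0, 0]])

```text
time_s: 2.1
eef_pos: [0.5727, 0.1379, 0.2997]
eef_rot: [-179.7, 0.0, 2.7]
wrist_force: [0.3, 0.4, 0.0]
width: 0.008
finger_force: 0.0
```

Run:
```python
from h import *
show()
s=snap('top'); g=s['image']; cv2.imwrite('pics/t2.png',cv2.resize(np.hstack([g[120:300,180:360],snap('scene')['image'][150:330,160:340]])[...,::-1],None,fx=2.2,fy=2.2))
# path
ox,L=.569,.165; hx=ox+.119
p0=ctrl.sense()['eef_pos']
for th in np.arange(.72,-.05,-.08):
    x=hx-L*np.cos(th)+.016*np.sin(th)+.004; z=.107+L*np.sin(th)+.016*np.cos(th)+.007*np.sin(th); print(round(th,2),np.round([x,z],4),'shift x,z',np.round([(x-p0[0])*1000,(p0[2]-z)*1000],1))
```

```text
2.1 [0.5727 0.1379 0.2997] [-1.7971e+02  3.0000e-02  2.7300e+00] F [0.3 0.4 0. ] w 0.008 q [   8.   19.  -33.   93.   10.   72. -114.]
0.72 [0.5785 0.2324] shift x,z [ 6.4 67.1]
0.64 [0.5692 0.2226] shift x,z [-2.9 77. ]
0.56 [0.5607 0.2119] shift x,z [-11.4  87.6]
0.48 [0.553  0.2006] shift x,z [-19.1  98.9]
0.4 [0.5463 0.1887] shift x,z [-25.8 110.8]
0.32 [0.5404 0.1763] shift x,z [-31.7 123.2]
0.24 [0.5355 0.1634] shift x,z [-36.6 136.1]
0.16 [0.5317 0.1502] shift x,z [-40.4 149.3]
0.08 [0.5288 0.1367] shift x,z [-43.3 162.8]
0.0 [0.527 0.123] shift x,z [-45.1 176.5]
```

View pics/t2.png

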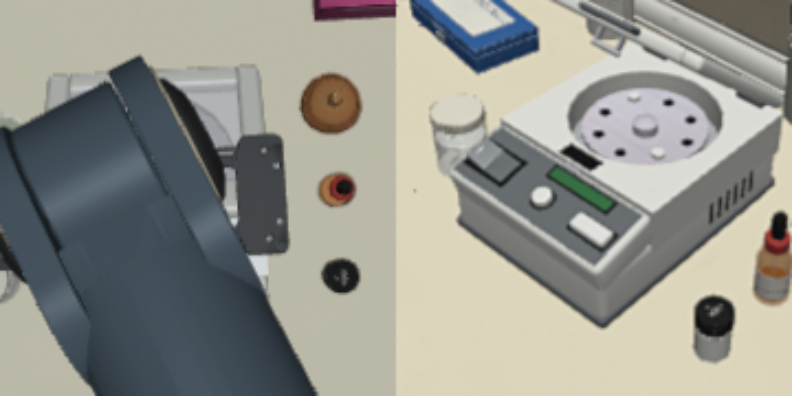

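Emit:
drive_tool(moves=[[0, 5, 4, 25, 0, 0, 0], [0, 6, 4, 50, 0, 0, 0], [0, 6, 4, 60, 0, 0, 0], [0, 6, 4, 67, 0, 0, 0], [0, 2, 4, 72, 0, 0, 0], [0, -3, 4, 77, 0, 0, 0], [0, -7, 4, 82, 0, 0, 0], [0, -11, 4, 88, 0, 0, 0], [0, -15, 4, 93, 0, 0, 0], [0, -19, 4, 99, 0, 0, 0], [0, -23, 4, 105, 0, 0, 0], [0, -26, 4, 111, 0, 0, 0]])

```text
time_s: 3.2
eef_pos: [0.5461, 0.1255, 0.1891]
eef_rot: [-180.0, -0.0, 2.3]
wrist_force: [0.7, 0.6, 1.1]
width: 0.006
finger_force: 0.5
```

Run:
```python
from h import *
show()
s=snap('scene'); cv2.imwrite('pics/s3.png',cv2.resize(s['image'][110:330,140:400,::-1],None,fx=2.5,fy=2.5))
```

```text
3.2 [0.5461 0.1255 0.1891] [-1.80e+02 -2.00e-02  2.25e+00] F [0.7 0.6 1.1] w 0.006 q [   8.   21.  -32.  104.   13.   58. -117.]
```

View pics/s3.png

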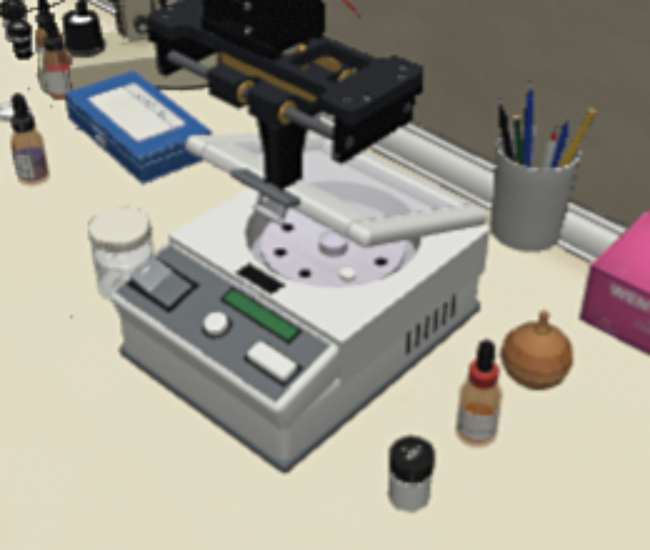

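The lid is following the fingers, which press just behind its front edge at about (285,180). I'll continue along the arc and through the catch.

Emit:
drive_tool(moves=[[0, -4, 2, 6, 0, 0, 0], [0, -6, 4, 12, 0, 0, 0], [0, -9, 5, 19, 0, 0, 0], [0, -11, 5, 25, 0, 0, 0], [0, -13, 5, 32, 0, 0, 0], [0, -15, 5, 38, 0, 0, 0], [0, -16, 5, 45, 0, 0, 0], [0, -17, 5, 52, 0, 0, 0], [0, -18, 5, 57, 0, 0, 0], [0, -18, 5, 61, 0, 0, 0], [0, -19, 5, 64, 0, 0, 0], [0, -19, 5, 66, 0, 0, 0]])

```text
time_s: 4.25
eef_pos: [0.5277, 0.1195, 0.1233]
eef_rot: [180.0, -0.0, 2.2]
wrist_force: [-0.9, 0.3, 0.1]
width: -0.002
finger_force: 0.5
```

Emit:
drive_tool(moves=[[0, 0, 0, 1, 0, 0, 0], [0, 0, 0, 2, 0, 0, 0], [0, 0, 0, 3, 0, 0, 0], [0, 0, 0, 3, 0, 0, 0]])

```text
time_s: 4.58
eef_pos: [0.5275, 0.1195, 0.1208]
eef_rot: [180.0, 0.0, 2.2]
wrist_force: [-2.5, -0.3, 6.5]
width: 0.004
finger_force: 3.4
```

Emit:
drive_tool(moves=[[0, 0, 0, 2, 0, 0, 0], [0, 0, 0, 3, 0, 0, 0], [0, 0, 0, 3, 0, 0, 0]])

```text
time_s: 4.83
eef_pos: [0.5274, 0.1195, 0.1184]
eef_rot: [179.9, 0.1, 2.2]
wrist_force: [-5.6, -3.0, 12.0]
width: 0.006
finger_force: 6.1
```

Emit:
drive_tool(moves=[[0, 0, 0, -40, 0, 0, 0], [0, 0, 0, -80, 0, 0, 0], [0, 0, 0, -80, 0, 0, 0], [0, 0, 0, -80, 0, 0, 0]])

```text
time_s: 5.17
eef_pos: [0.5297, 0.1203, 0.1998]
eef_rot: [-179.9, -0.3, 2.2]
wrist_force: [0.2, -0.5, -1.3]
width: 0.003
finger_force: 0.0
```

Run:
```python
from h import *
show()
s=snap('scene'); P=pts(s); np.savez('s4.npz',P=P,**s); cv2.imwrite('pics/s4.png',cv2.resize(s['image'][150:310,170:350,::-1],None,fx=4,fy=3.5))
```

```text
5.17 [0.5297 0.1203 0.1998] [-179.95   -0.35    2.23] F [ 0.2 -0.5 -1.3] w 0.003 q [   9.   19.  -32.  106.   12.   58. -116.]
```

View pics/s4.png

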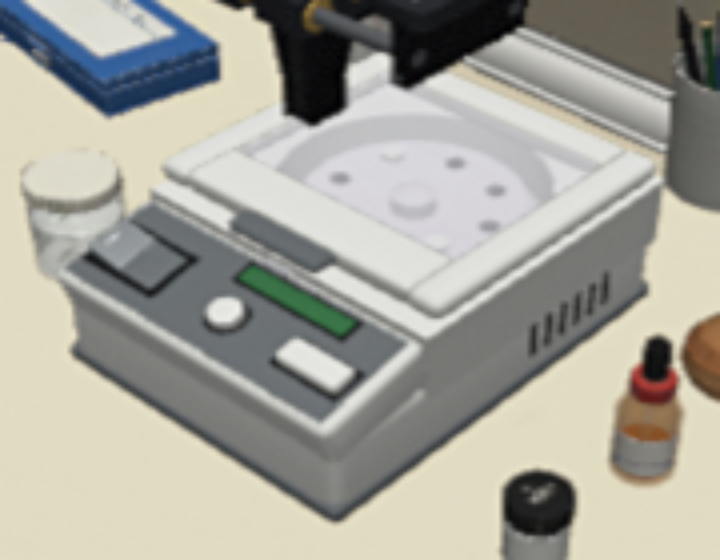

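The lid is shut flush, with nothing displaced (bar key at crop (316,365), round key at (226,312), rocker at (145,255)). Next is the rocker, with the tool turned a quarter turn and tilted to the panel.

```bash
cat >> h.py <<'E'
def tg2(xyz,spin,tilt,off=0):
    """target xyz + off (m) along panel-normal of tilt; spin about z in deg; yaw 2"""
    s=ctrl.sense(); p=np.array(s['eef_pos']); R=Ro.from_euler('xyz',s['eef_rot'],degrees=True)
    B=Ro.from_euler('z',2,degrees=True)*Ro.from_euler('y',-tilt,degrees=True)
    T=B*Ro.from_euler('z',spin,degrees=True)*Ro.from_euler('x',180,degrees=True)
    n=(Ro.from_euler('z',2,degrees=True)*Ro.from_euler('y',-13.75,degrees=True)).apply([0,0,1])
    return np.round(R.inv().apply(np.array(xyz)+off*n-p)*1000,1), np.round((R.inv()*T).as_rotvec(degrees=True),2)
E
python3 - <<'E'
from h import *
a=np.load('s4.npz');b=np.load('scene0.npz')
for n,s in(('0',b),('4',a)):
    g=cv2.cvtColor(s['image'],cv2.COLOR_RGB2GRAY).astype(float)
    for k,(u,v,r) in dict(bar=(249,254,14),rnd=(226,239,6)).items():
        sub=g[v-r:v+r+1,u-r:u+r+1]; m=(sub>185).astype(np.uint8); nn,l,st,c=cv2.connectedComponentsWithStats(m); i=l[r,r]; q=c[i]+[u-r,v-r]; print(n,k,q,st[i,4],np.round(ray(s,*q,.1005),4))
P=a['P']
for x,y in((210,196),(235,208),(265,226)): 
    Q=P[y-6:y+7,x-6:x+7].reshape(-1,3); print('lid front z',np.round(np.nanmedian(Q,0),4))
print(tg2([.4715,.2065,.104],-90,13.75,.05))
E
```

```text
0 bar [248.4        253.28333333] 120 [0.4727 0.0639 0.1005]
0 rnd [225.55555556 238.15555556] 45 [0.4707 0.1232 0.1005]
4 bar [248.2  253.32] 125 [0.4724 0.0641 0.1005]
4 rnd [225.62 238.1 ] 50 [0.4708 0.1232 0.1005]
lid front z [0.603  0.3529 0.0008]
lid front z [0.5253 0.1568 0.122 ]
lid front z [0.5278 0.0801 0.1222]
(array([-65.3, -89.1,  45.2]), array([10.7 , 10.74, 89.76]))
```

Emit:
drive_tool(moves=[[0, -65, -89, 25, 10.7, 10.7, 89.8], [0, -65, -89, 25, 10.7, 10.7, 89.8], [0, -65, -89, 25, 10.7, 10.7, 89.8], [0, -65, -89, 25, 10.7, 10.7, 89.8], [0, -65, -89, 25, 10.7, 10.7, 89.8], [0, -65, -89, 25, 10.7, 10.7, 89.8], [0, -65, -89, 25, 10.7, 10.7, 89.8], [0, -65, -89, 25, 10.7, 10.7, 89.8], [0, -65, -89, 25, 10.7, 10.7, 89.8], [0, -65, -89, 25, 10.7, 10.7, 89.8], [0, -65, -89, 25, 10.7, 10.7, 89.8], [0, -65, -89, 25, 10.7, 10.7, 89.8]])

```text
time_s: 6.22
eef_pos: [0.4579, 0.2043, 0.1681]
eef_rot: [-174.0, -2.5, -50.5]
wrist_force: [0.4, 0.2, -1.7]
width: 0.007
finger_force: 0.0
```

Run:
```python
from h import *
show()
print(tg2([.4715,.2065,.104],-90,13.75,.03))
```

```text
6.22 [0.4579 0.2043 0.1681] [-174.03   -2.47  -50.54] F [ 0.4  0.2 -1.7] w 0.007 q [ -75.   15.   54.  121.  -17.   44. -152.]
(array([ 1.1, -2.5, 35.5]), array([ 6.69,  4.07, 37.33]))
```

Wrong turning direction: joint 7 is at its limit. I'll turn back, then go the other way.

Run:
```python
from h import *
print(tg2([.50,.18,.22],0,0,0))
```

```text
(array([ 47.7, -22.1, -47.9]), array([ -4.41,  -5.03, -52.36]))
```

Emit:
drive_tool(moves=[[0, 47, -22, -48, -4.4, -5, -52], [0, 47, -22, -48, -4.4, -5, -52], [0, 47, -22, -48, -4.4, -5, -52], [0, 47, -22, -48, -4.4, -5, -52], [0, 47, -22, -48, -4.4, -5, -52], [0, 47, -22, -48, -4.4, -5, -52], [0, 47, -22, -48, -4.4, -5, -52], [0, 47, -22, -48, -4.4, -5, -52], [0, 47, -22, -48, -4.4, -5, -52], [0, 47, -22, -48, -4.4, -5, -52]])

```text
time_s: 7.05
eef_pos: [0.4998, 0.1807, 0.2196]
eef_rot: [180.0, 0.1, 1.8]
wrist_force: [0.9, -0.3, -0.1]
width: 0.012
finger_force: 0.0
```

Run:
```python
from h import *
show()
print(tg2([.49,.19,.20],50,0,0)); print(tg2([.49,.19,.20],90,13.75,0))
```

```text
7.05 [0.4998 0.1807 0.2196] [1.7999e+02 6.0000e-02 1.7500e+00] F [ 0.9 -0.3 -0.1] w 0.012 q [ -59.   16.   42.  109.  -12.   59. -100.]
(array([-9.5, -9.6, 19.6]), array([-1.000e-02,  6.000e-02, -5.025e+01]))
(array([-9.5, -9.6, 19.6]), array([-10.81,  10.88, -89.77]))
```

Emit:
drive_tool(moves=[[0, -9, -10, 10, 0, 0, -50], [0, -9, -10, 10, 0, 0, -50], [0, -9, -10, 10, 0, 0, -50], [0, -9, -10, 10, 0, 0, -50], [0, -9, -10, 10, 0, 0, -50], [0, -9, -10, 10, 0, 0, -50], [0, -9, -10, 10, 0, 0, -50]])

```text
time_s: 7.63
eef_pos: [0.4906, 0.1906, 0.2102]
eef_rot: [-180.0, -0.0, 52.1]
wrist_force: [-0.4, 0.4, -0.1]
width: 0.007
finger_force: 0.0
```

Run:
```python
from h import *
show()
print(tg2([.4715,.2065,.104],90,13.75,.05))
```

```text
7.63 [0.4906 0.1906 0.2102] [-1.7997e+02 -3.0000e-02  5.2120e+01] F [-0.4  0.4 -0.1] w 0.007 q [-52.  15.  32. 110.  -9.  57. -54.]
(array([ -6.8, -33.9,  57.6]), array([-13.21,   4.75, -39.69]))
```

Emit:
drive_tool(moves=[[0, -7, -34, 10, -13.2, 4.8, -39.7], [0, -7, -34, 20, -13.2, 4.8, -39.7], [0, -7, -34, 30, -13.2, 4.8, -39.7], [0, -7, -34, 40, -13.2, 4.8, -39.7], [0, -7, -34, 57, -13.2, 4.8, -39.7], [0, -7, -34, 57, -13.2, 4.8, -39.7], [0, -7, -34, 57, -13.2, 4.8, -39.7], [0, -7, -34, 57, -13.2, 4.8, -39.7]])

```text
time_s: 8.3
eef_pos: [0.4596, 0.2062, 0.1536]
eef_rot: [166.3, -0.1, 91.6]
wrist_force: [0.5, 0.7, 0.9]
width: 0.003
finger_force: 0.0
```

Run:
```python
from h import *
show()
for o in(.05,.005,0,-.005): print(o,tg2([.4715,.2065,.104],90,13.75,o))
s=snap('scene'); cv2.imwrite('pics/s5.png',cv2.resize(s['image'][110:310,150:350,::-1],None,fx=3,fy=3))
```

```text
8.3 [0.4596 0.2062 0.1536] [ 1.6626e+02 -1.2000e-01  9.1560e+01] F [0.5 0.7 0.9] w 0.003 q [-56.  10.  25. 125.   4.  34. -33.]
0.05 (array([-0.2, -0.2,  1. ]), array([-0.01, -0.01, -0.45]))
0.005 (array([-0.2, -0.2, 46. ]), array([-0.01, -0.01, -0.45]))
0 (array([-0.2, -0.2, 51. ]), array([-0.01, -0.01, -0.45]))
-0.005 (array([-0.2, -0.2, 56. ]), array([-0.01, -0.01, -0.45]))
```

View pics/s5.png

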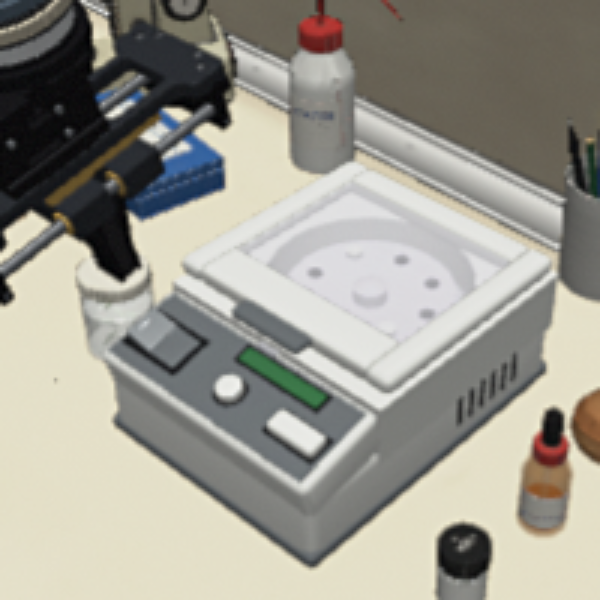

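The finger tip at (125,275) hovers above the rocker's left half at (150,325), clear of the jar. Descending.

Emit:
drive_tool(moves=[[0, 0, 0, 25, 0, 0, 0], [0, 0, 0, 42, 0, 0, 0], [0, 0, 0, 45, 0, 0, 0], [0, 0, 0, 48, 0, 0, 0], [0, 0, 0, 51, 0, 0, 0], [0, 0, 0, 51, 0, 0, 0]])

```text
time_s: 8.85
eef_pos: [0.4729, 0.2074, 0.1049]
eef_rot: [166.1, -0.1, 91.7]
wrist_force: [-0.4, 0.1, -0.0]
width: 0.007
finger_force: 0.0
```

Emit:
drive_tool(moves=[[0, 0, 0, 1, 0, 0, 0], [0, 0, 0, 2, 0, 0, 0], [0, 0, 0, 3, 0, 0, 0], [0, 0, 0, 3, 0, 0, 0]])

```text
time_s: 9.18
eef_pos: [0.4732, 0.2075, 0.1019]
eef_rot: [166.1, -0.2, 91.8]
wrist_force: [0.2, 0.3, 1.6]
width: 0.003
finger_force: 0.5
```

Emit:
drive_tool(moves=[[0, 0, 0, 1, 0, 0, 0], [0, 0, 0, 2, 0, 0, 0], [0, 0, 0, 3, 0, 0, 0], [0, 0, 0, 3, 0, 0, 0]])

```text
time_s: 9.52
eef_pos: [0.4732, 0.2066, 0.098]
eef_rot: [166.3, -0.0, 91.7]
wrist_force: [-0.1, -0.2, -0.4]
width: 0.008
finger_force: 0.0
```

Emit:
drive_tool(moves=[[0, 0, 0, 1, 0, 0, 0], [0, 0, 0, 2, 0, 0, 0], [0, 0, 0, 2, 0, 0, 0]])

```text
time_s: 9.77
eef_pos: [0.4735, 0.2066, 0.0971]
eef_rot: [166.3, -0.1, 91.7]
wrist_force: [-7.0, -1.8, 13.9]
width: -0.002
finger_force: 7.1
```

Emit:
drive_tool(moves=[[0, 0, 0, -35, 0, 0, 0], [0, 0, 0, -70, 0, 0, 0], [0, 0, 0, -100, 0, 0, 0], [0, 0, 0, -100, 0, 0, 0]])

```text
time_s: 10.1
eef_pos: [0.4522, 0.2078, 0.1987]
eef_rot: [165.8, -0.5, 91.8]
wrist_force: [1.1, 0.1, -0.5]
width: 0.001
finger_force: 0.0
```

Run:
```python
from h import *
show()
print(tg2([.46,.12,.20],45,7,0)); 
s=snap('scene'); cv2.imwrite('pics/s6.png',cv2.resize(s['image'][200:300,170:290,::-1],None,fx=5,fy=5))
```

```text
10.1 [0.4522 0.2078 0.1987] [165.79  -0.49  91.78] F [ 1.1  0.1 -0.5] w 0.001 q [-59.   5.  27. 123.   7.  40. -36.]
(array([-88. ,   5.4,  -0.7]), array([ 6.66, -3.25, 44.63]))
```

View pics/s6.png

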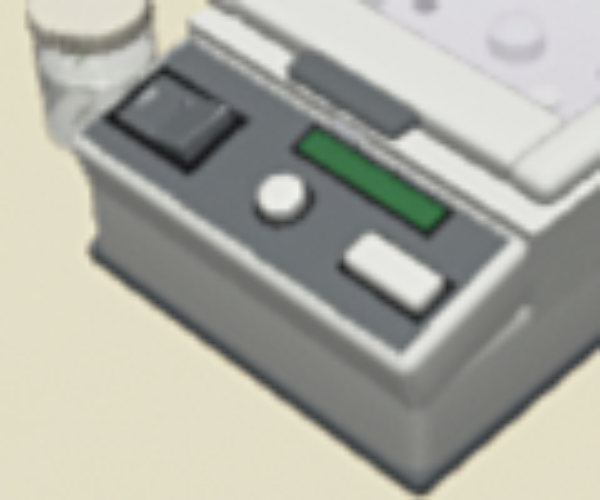

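The rocker has tipped: its right half now stands proud at about (205,135). Next is the bar key at (395,272), with the tool turned back.

Emit:
drive_tool(moves=[[0, -88, 5, -1, 6.7, -3.2, 44.6], [0, -88, 5, -1, 6.7, -3.2, 44.6], [0, -88, 5, -1, 6.7, -3.2, 44.6], [0, -88, 5, -1, 6.7, -3.2, 44.6], [0, -88, 5, -1, 6.7, -3.2, 44.6], [0, -88, 5, -1, 6.7, -3.2, 44.6], [0, -88, 5, -1, 6.7, -3.2, 44.6]])

```text
time_s: 10.73
eef_pos: [0.4574, 0.1176, 0.1944]
eef_rot: [175.2, -4.3, 46.9]
wrist_force: [-0.6, 0.5, 1.0]
width: 0.008
finger_force: 0.0
```

Run:
```python
from h import *
show()
print(tg2([.4735,.066,.1005],0,12,.06))
```

```text
10.73 [0.4574 0.1176 0.1944] [175.16  -4.27  46.87] F [-0.6  0.5  1. ] w 0.008 q [-53.   7.  35. 122.  -2.  47. -60.]
(array([-39.4,  34.1,  35.8]), array([-1.77,  5.44, 44.7 ]))
```

Emit:
drive_tool(moves=[[0, -39, 34, 5, -1.8, 5.4, 44.7], [0, -39, 34, 10, -1.8, 5.4, 44.7], [0, -39, 34, 20, -1.8, 5.4, 44.7], [0, -39, 34, 36, -1.8, 5.4, 44.7], [0, -39, 34, 36, -1.8, 5.4, 44.7], [0, -39, 34, 36, -1.8, 5.4, 44.7], [0, -39, 34, 36, -1.8, 5.4, 44.7], [0, -39, 34, 36, -1.8, 5.4, 44.7], [0, -39, 34, 36, -1.8, 5.4, 44.7]])

```text
time_s: 11.48
eef_pos: [0.4594, 0.0663, 0.1589]
eef_rot: [179.9, -12.0, 2.4]
wrist_force: [0.1, 0.6, -0.7]
width: 0.004
finger_force: 0.0
```

Run:
```python
from h import *
show()
for o in(.06,.005,0,-.005): print(o,tg2([.4735,.066,.1005],0,12,o))
s=snap('scene'); cv2.imwrite('pics/s7.png',cv2.resize(s['image'][110:310,150:350,::-1],None,fx=3,fy=3))
```

```text
11.48 [0.4594 0.0663 0.1589] [179.93 -12.01   2.42] F [ 0.1  0.6 -0.7] w 0.004 q [-54.   6.  43. 129.  -4.  34. -97.]
0.06 (array([-0.2,  0.8,  0.1]), array([-0.01, -0.01,  0.41]))
0.005 (array([ 1.5,  0.8, 55.1]), array([-0.01, -0.01,  0.41]))
0 (array([ 1.6,  0.8, 60.1]), array([-0.01, -0.01,  0.41]))
-0.005 (array([ 1.8,  0.9, 65.1]), array([-0.01, -0.01,  0.41]))
```

View pics/s7.png

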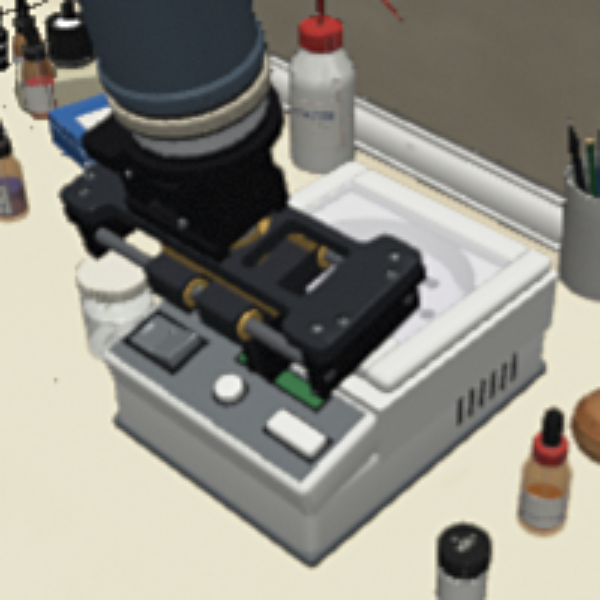

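The gripper is tilted to the panel, with the finger tip hidden behind its right end above the bar key at (295,430). The path down is clear.

Emit:
drive_tool(moves=[[0, 1, 1, 30, 0, 0, 0], [0, 1, 1, 52, 0, 0, 0], [0, 2, 1, 57, 0, 0, 0], [0, 2, 1, 59, 0, 0, 0], [0, 2, 1, 61, 0, 0, 0], [0, 2, 1, 61, 0, 0, 0]])

```text
time_s: 12.03
eef_pos: [0.4749, 0.066, 0.1011]
eef_rot: [-180.0, -12.1, 2.3]
wrist_force: [-0.0, -1.2, 1.0]
width: 0.0
finger_force: 0.6
```

Emit:
drive_tool(moves=[[0, 0, 0, 1, 0, 0, 0], [0, 0, 0, 2, 0, 0, 0], [0, 0, 0, 3, 0, 0, 0], [0, 0, 0, 3, 0, 0, 0]])

```text
time_s: 12.37
eef_pos: [0.4759, 0.0663, 0.0983]
eef_rot: [-180.0, -12.2, 2.3]
wrist_force: [-1.6, -1.1, 4.2]
width: 0.002
finger_force: 2.0
```

Emit:
drive_tool(moves=[[0, 0, 0, 1, 0, 0, 0], [0, 0, 0, 2, 0, 0, 0], [0, 0, 0, 3, 0, 0, 0], [0, 0, 0, 3, 0, 0, 0]])

```text
time_s: 12.7
eef_pos: [0.4765, 0.0662, 0.0961]
eef_rot: [-179.9, -12.1, 2.3]
wrist_force: [-9.2, -2.6, 24.7]
width: 0.006
finger_force: 12.7
```

Emit:
drive_tool(moves=[[0, 0, 0, -0.5, 0, 0, 0], [0, 0, 0, -0.5, 0, 0, 0], [0, 0, 0, -0.5, 0, 0, 0], [0, 0, 0, -0.5, 0, 0, 0], [0, 0, 0, -0.5, 0, 0, 0], [0, 0, 0, -0.5, 0, 0, 0], [0, 0, 0, -0.5, 0, 0, 0], [0, 0, 0, -0.5, 0, 0, 0], [0, 0, 0, -0.5, 0, 0, 0], [0, 0, 0, -0.5, 0, 0, 0], [0, 0, 0, -0.5, 0, 0, 0], [0, 0, 0, -0.5, 0, 0, 0]])

```text
time_s: 13.7
eef_pos: [0.4764, 0.0663, 0.0963]
eef_rot: [-179.9, -12.2, 2.3]
wrist_force: [-6.6, -1.8, 17.5]
width: 0.003
finger_force: 9.1
```

Emit:
drive_tool(moves=[[0, 0, 0, 0, 0, 0, 0], [0, 0, 0, 0, 0, 0, 0], [0, 0, 0, 0, 0, 0, 0], [0, 0, 0, 0, 0, 0, 0], [0, 0, 0, 0, 0, 0, 0], [0, 0, 0, 0, 0, 0, 0]])

```text
time_s: 14.2
eef_pos: [0.4764, 0.0663, 0.0963]
eef_rot: [-179.9, -12.2, 2.3]
wrist_force: [-6.7, -1.7, 17.2]
width: 0.004
finger_force: 9.1
```

Run:
```python
from h import *
show(); s=snap('scene'); cv2.imwrite('pics/s8.png',cv2.resize(s['image'][150:310,150:350,::-1],None,fx=3.5,fy=3.5))
```

```text
14.2 [0.4764 0.0663 0.0963] [-179.91  -12.16    2.3 ] F [-6.7 -1.7 17.2] w 0.004 q [-46.  16.  37. 131. -18.  26. -83.]
```

View pics/s8.png

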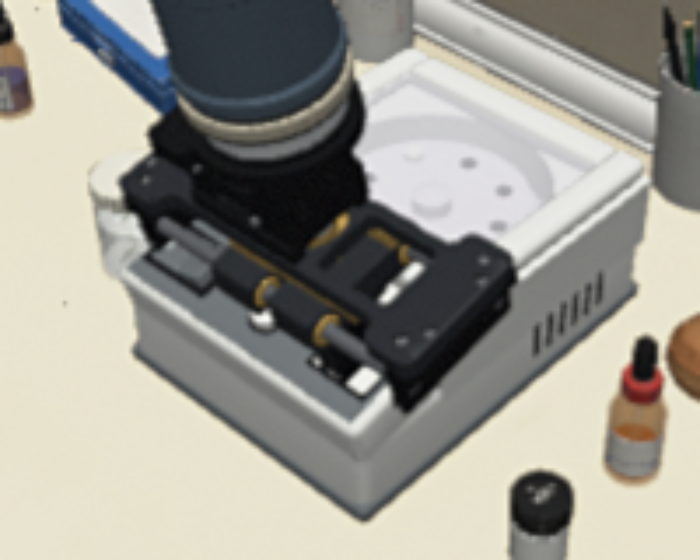

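The fingers sit on the bar key at about (345,362). The key is bottomed, having travelled about 5 mm with 17 N on it. The lid is shut, the rocker is on and nothing around the machine has moved, so I'm handing in.

```bash
python3 -c "
from station import ctrl
print(ctrl.hand_in())"
```

```text
the job is handed in; nothing more can be done
None
```

The job is handed in, verdict not shown: the lid is snapped shut, the rocker is on, and the closed fingers are holding the bar key fully down (about 17 N), with no visible disturbance to the machine or the things round it.

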